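# Pack the service case and leave the look-alikes

## Task

Pack the wooden service case on the left of the bench. First slide its cover back, lay the small screwdriver flat in the long compartment underneath and slide the cover fully shut again; then stand the low round wax tin upright in the larger open compartment and lay the rounded sanding block flat in the smaller one. The long screwdriver, the taller, slimmer tin and the square-edged wood offcut do not belong to the kit: leave them where they lie.

Things in the scene. Friction and masses are not known exactly. Their poses are not given: they have to be found in the camera images.
- case: wooden case, 240 (x) x 186 (y) mm, fixed; origin under its centre; inner floor at z 5. Inside, in mm: long covered compartment x -114..114, y 15..87; open ones y -87..9: larger x -114..4 (centre -55, -39), smaller x 10..114 (centre 62, -39), a ridge to z 20 between them. Walls 6 thick, to z 33; the end walls (at x = +-117, with 9 mm wide lips) to z 44
- cover (a joint): travel (m) of the case's flat cover, 222 x 84 x 5 mm, top 38.5 mm above the case's underside: 0 shut over the long compartment, 0.085 slid fully back along the case's -y, then over the open ones. Starts up to 25 mm open; friction about 1.2 N, stays where left. A tin or block in the open compartments blocks it
- cover_grip (a point): middle of the dark wood grip bar on the cover, 9 mm below the bar's top; bar 70 mm along the case's x, 12 mm thick along y, 20 mm high above the cover
- driver_grip (a point): small cross-head screwdriver, 160 mm long in all, lying; this point is the centre of its amber handle (72 mm long, 16 mm thick), on the tool's axis, 8 mm above the bench; its x axis points along the tool to the tip, 124 mm on (handle end 36 mm behind); 50 g, balance point 8 mm towards the tip
- tin_mid (a point): low round wax tin, red with a grey lid, 65 mm in diameter (lid rim 67), 37 mm high, upright; this point is on its axis 16 mm above its underside; grip its body, not only the top 6 mm; 60 g
- block_mid (a point): pale wooden sanding block with well-rounded edges, 52 x 75 x 34 mm high, lying flat; this point is its centre, x axis across the 52 mm width, y along the 75 mm; 70 g
- long_driver_grip (a point): look-alike, to be left: long screwdriver, 215 mm, with a thick 26 mm handle; this point is in the handle, on the axis, 13 mm up, 64 mm from the handle's end; x to the tip
- tall_tin_mid (a point): look-alike, to be left: taller, slimmer tin, 59 mm in diameter, 54 mm high, red with a grey lid; this point is its centre
- offcut_mid (a point): look-alike, to be left: square-edged wood offcut, 46 (x) x 74 (y) x 22 mm; this point is its centre

How it is judged:
By the outcome, as a careful person would: the job done as asked, in the order asked, and still so for the second after the job is handed in, with the robot touching nothing.
It also fails if it takes over 102 s, if anything falls off the work surface, if the arm or the gripper's body presses on something with over 40 N, if the wrist force passes 120 N, or if a joint passes its speed limit or range.

## Robot

A 6-joint arm with a two-finger parallel gripper is mounted at the origin on a cart in front of the work surface, level with it; the furniture and walls round the work are solid. World frame = base frame: x ahead of the robot, y to its left, z up, the work surface at z = 0. Lengths are in m, angles in rad, forces in N, time in s.
With the tool pointing down it reaches from about 0.3 to 0.875 m from the base axis. Payload 6.4 kg.
Tool frame: the origin (TCP) lies midway between the tips of the shut fingers; the grasp point (between the pads) lies 19 mm behind it (grasp_offset is the distance from the TCP to the grasp point, in m); z points along the fingers, y is the line along which they close (so a half turn about z gives the same grasp; the last joint's range is limited). The gripper opens to 85 mm and grips with 20 to 120 N. Pads are 22 mm wide; open, the fingers measure 114 mm over their backs; the gripper's body (76 mm by 85 mm) begins 54 mm behind the grasp point. The pads swing forward as they close: fully open they stand 13 mm farther back than shut.
Start: joints at [-1.4, 0.181, 1.607, -0, 1.354, -0.206], TCP at [0.212, -0.535, 0.231] pointing down, gripper open.
Joint ranges: [-2.99, 2.99], [-0.89, 2.07], [0.3, 2.58], [-1.14, 4.28], [0, 2.63], [-3.12, 3.12]. Speed limits (rad/s): [2.57, 2.57, 3.01, 3.14, 3.14, 3.14].

## Interface

Orientations are given as a unit quaternion [w, x, y, z].
In Python, from bench import * gives the robot as it stands. The module is installed in compiled form; this text tells all that it offers.
- The arm moves only by the tool servo_tool, never from a script. Its argument "commands" is text: rows parted by semicolons, each of 7 numbers parted by spaces: the turn, a rotation vector about the tool's x, y, z in rad, then the shift along the tool's x, y, z in mm, then the opening, from 0 (shut) to 1 (fully open). In form: wx wy wz dx dy dz claw; .... A call has 1 to 5 rows; each row shifts and turns the commanded pose from where the row before left it, along the tool's axes as they then stand; what a row does not reach is not made up. A row lasts 1/8 s, in which the tool goes at most 62.5 mm and 10.7 degrees, less where a joint would pass 70% of its speed; a pose out of reach is approached as far as the arm can. A call with a gripper value outside its range is refused whole. The fingers move at their own pace and stop on an object; the grip force is fixed at half the most. Time passes only in rows, so rows that do not move let the fingers close. It gives the time, the measured TCP pose, the force, the opening and the grip force at its end, in the units of the state.
- get_obs(): the state, without advancing time (a new reading comes with each control period).
- camera(name): name is "scene" or "side" or "wrist"; returns the picture (384x512x3 uint8, blue, green, red); there is no depth.
- calibration(name): a dict with "fx", "fy", "cx", "cy" (pixels), "R" (3x3) and "t" (3): a world point X has camera coordinates R X + t. Camera axes: x right, y down, z forward; pixel columns grow to the right and rows downward; lengths in m; the calibration is good to about 2 mm. A picture is of the moment at which its call begins: read the wrist's pose just before it. calibration takes no time and is no camera call; for the wrist camera it gives the pose at the moment of the call.
- hand_in(): hands the job in; it is judged then, once.
The state is a dict: "time_s": time; "q": joint angles; "dq": joint speeds; "joint_efforts": joint torques, N m; "eef_pos": TCP position; "eef_rot": TCP orientation; "wrist_force": force on the tool from outside, world axes, zero at the start; "torque": the same for the moment, N m; "opening": opening from 0.0 (shut) to 1.0 (fully open); "grasp_force": force on a finger pad.
Only numpy, scipy, OpenCV 4.12 (cv2) and the standard library are available. Lean on these libraries where they do the work, as an engineer would, in place of code of your own. Each camera call takes 0.05 s, during which the arm holds its last target. There are 200 camera calls.

## Working session

There is one attempt and no reset: what is moved stays moved. The work goes in short steps, Python scripts to look and compute and a tool call to move; the robot and the scene stay as the last step left them, time stands still between calls to the robot, and variables do not carry over. Pictures are saved under pics/ and viewed, at most 14 in all, crops included, and the job is handed in when it is done.

Besides the shell and the picture viewer there is one more tool, called after "Call:" as name(argument=value, ...), one argument or row to a line, values as JSON. servo_tool: Moves the arm, as the interface text tells. Its arguments: {"type":"object","properties":{"commands":{"type":"string"}},"required":["commands"]}

```bash
mkdir -p pics; python3 - <<'E'
from bench import *
import cv2,json
for n in ["scene","side"]:
    cv2.imwrite(f"pics/{n}0.png",camera(n)); c=calibration(n); print(n,c)
print(get_obs())
E
```

```text
scene {'fx': 486.35823361783997, 'fy': 486.35823361783997, 'cx': 258.9283208697525, 'cy': 191.89794142396158, 'R': array([[ 0.56328243, -0.82620068,  0.01026311],
       [-0.40365315, -0.28599591, -0.86906299],
       [ 0.72095564,  0.48538518, -0.49459498]]), 't': array([-0.39966724,  0.2011876 ,  0.92260733])}
side {'fx': 396.47417407306364, 'fy': 396.47417407306364, 'cx': 260.63528077114984, 'cy': 189.4917051558648, 'R': array([[-0.98591074, -0.16668658,  0.01398526],
       [-0.07934816,  0.39244217, -0.91634765],
       [ 0.14725445, -0.9045467 , -0.40013923]]), 't': array([0.45237977, 0.15113697, 0.7559373 ])}
{'time_s': 0.1, 'q': array([-1.40028808e+00,  1.81483944e-01,  1.60791001e+00, -9.67559019e-06,
        1.35380949e+00, -2.06321434e-01]), 'dq': array([ 0.00067799, -0.00248898, -0.00145036,  0.00011234,  0.00085919,
        0.00189185]), 'joint_efforts': array([ 3.06254299e-05, -4.45877230e+01, -3.52241135e+01, -3.49676056e-04,
        4.09759203e-03, -1.38368745e-05]), 'eef_pos': array([ 0.21150019, -0.53414919,  0.23046361]), 'eef_rot': array([-8.05349216e-04,  9.82301858e-01,  1.87302991e-01,  9.69833374e-06]), 'wrist_force': array([-1.1356836 , -0.32422318,  0.01501421]), 'torque': array([-0.0053548 , -0.01443813, -0.02239773]), 'grasp_force': 0.0, 'opening': 0.9977034464388013}
```

View pics/scene0.png

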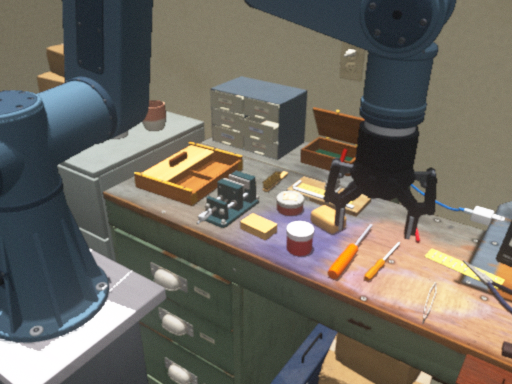

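View pics/side0.png

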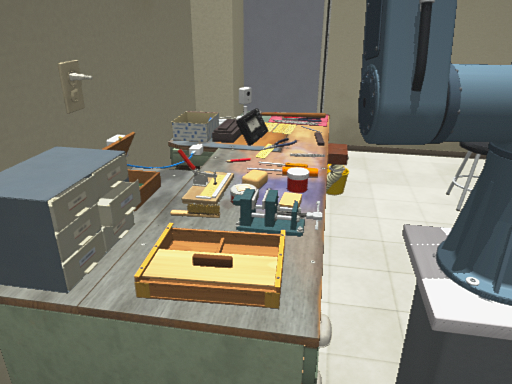

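Scene: case around (190,172) with the cover's dark grip at (178,160), low tin (290,202), sanding block (325,217), small driver handle (375,268), look-alikes at (300,238), (259,226) and (345,258); a vise at (232,200) stands between. Side: case (213,265), grip (213,260). I enlarge these.

```bash
cat > h.py <<'E'
import numpy as np,cv2
from bench import *
from scipy.spatial.transform import Rotation as Ro
def w(c,u,v,z):
    """world point at height z seen at pixel u,v"""
    if isinstance(c,str): c=calibration(c)
    d=c["R"].T@[(u-c["cx"])/c["fx"],(v-c["cy"])/c["fy"],1]; o=-c["R"].T@c["t"]
    return o+d*(z-o[2])/d[2]
def px(c,X):
    if isinstance(c,str): c=calibration(c)
    p=c["R"]@np.array(X)+c["t"]; return np.array([c["fx"]*p[0]/p[2]+c["cx"],c["fy"]*p[1]/p[2]+c["cy"]])
def rot():
    q=get_obs()["eef_rot"]; return Ro.from_quat([q[1],q[2],q[3],q[0]])
def go(X,tip=0):
    """shift in tool axes (mm) from the measured TCP to X"""
    o=get_obs(); return np.round(rot().inv().apply(np.array(X)-o["eef_pos"])*1000,1)
def look(n,name,crop=None,k=1):
    c=calibration(n); im=camera(n)
    if crop: x,y,X,Y=crop; im=im[y:Y,x:X]
    cv2.imwrite(f"pics/{name}.png",cv2.resize(im,None,fx=k,fy=k,interpolation=cv2.INTER_CUBIC)); return c
E
python3 - <<'E'
from h import *
a=cv2.imread("pics/scene0.png");b=cv2.imread("pics/side0.png")
r=lambda im,k:cv2.resize(im,None,fx=k,fy=k,interpolation=cv2.INTER_CUBIC)
A=r(a[140:205,130:250],3.3)[:214,:396]; B=r(b[225:305,130:295],2.4)[:192,:396]
C=r(a[170:285,225:425],4)[:,:800]
out=np.zeros((600,800,3),np.uint8); out[:A.shape[0],:A.shape[1]]=A; out[:B.shape[0],400:400+B.shape[1]]=B
C=r(a[180:285,225:425],3.6); out[218:218+C.shape[0],:C.shape[1]]=C
cv2.imwrite("pics/comp.png",out)
for n,u,v,z in [("scene",290,193,.037),("scene",325,211,.034),("scene",376,268,.008),("scene",399,243,.005),("scene",178,159,.05),("side",213,258,.05),("scene",300,227,.054),("scene",259,222,.022)]:print(n,u,v,w(n,u,v,z).round(3))
E
```

```text
scene 290 193 [ 0.553 -0.199  0.037]
scene 325 211 [ 0.532 -0.308  0.034]
scene 376 268 [ 0.433 -0.479  0.008]
scene 399 243 [ 0.55  -0.485  0.005]
scene 178 159 [0.517 0.139 0.05 ]
side 213 258 [0.52  0.139 0.05 ]
scene 300 227 [ 0.414 -0.308  0.054]
scene 259 222 [ 0.42  -0.198  0.022]
```

View pics/comp.png

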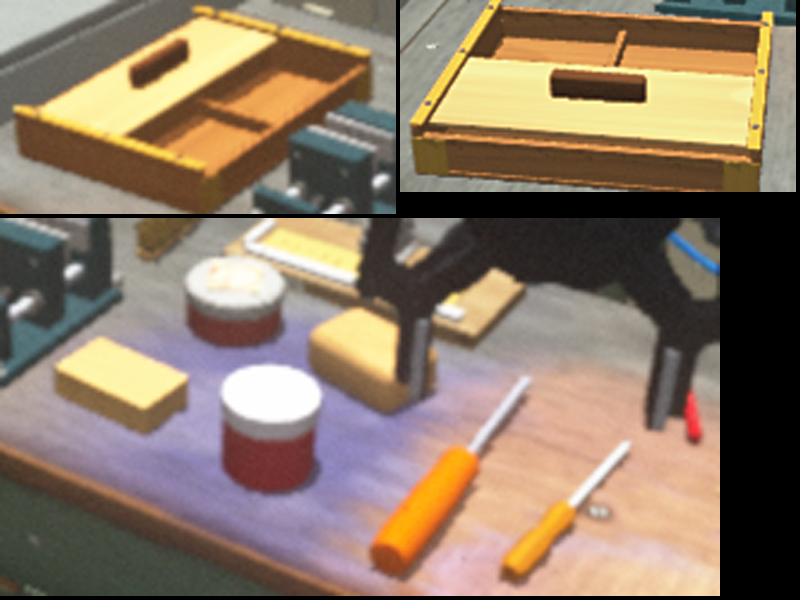

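The composite shows the case corners clearly (cover about 20 mm open or less), and driver handle end (512,572), front (572,508), tip (628,445).

```bash
python3 - <<'E'
from h import *
from scipy.optimize import least_squares
S=lambda u,v:(u/3.3+130,v/3.3+140); D=lambda u,v:((u-400)/2.4+130,v/2.4+225); O=lambda u,v:(u/3.6+225,(v-218)/3.6+180)
obs=[("scene",S(195,10),(120,93)),("scene",S(370,60),(120,-93)),("scene",S(17,110),(-120,93)),("scene",S(207,177),(-120,-93)),
("side",D(493,3),(120,-93)),("side",D(415,133),(120,93)),("side",D(770,14),(-120,-93)),("side",D(757,150),(-120,93))]
def f(p):
    c,s=np.cos(p[2]),np.sin(p[2]); r=[]
    for n,uv,(x,y) in obs:
        x,y=x/1e3,y/1e3; r+=list(px(n,[p[0]+c*x-s*y,p[1]+s*x+c*y,.044])-uv)
    return np.array(r)
q=least_squares(f,[.5,.15,0]);print(q.x.round(4),f(q.x).round(1))
x,y,t=q.x; print("deg",np.degrees(t))
for n,uv in [("scene",S(160,54)),("side",D(600,71))]:
    g=w(n,*uv,.0585)[:2]-[x,y]; print("grip",(g+[x,y]).round(4),"case:",np.array([np.cos(t)*g[0]+np.sin(t)*g[1],-np.sin(t)*g[0]+np.cos(t)*g[1]]).round(4))
print("cover edge",[ (lambda g:(-np.sin(t)*(g[0]-x)+np.cos(t)*(g[1]-y)).round(4))(w(n,*uv,.0385)) for n,uv in [("scene",S(200,92)),("side",D(700,73)),("side",D(530,60)),("side",D(600,135))]])
for uv,z in [((512,572),.008),((572,508),.008),((628,445),.008),((235,272),.037),((365,336),.034)]: print("o",uv,w("scene",*O(*uv),z).round(3))
E
```

```text
[0.5221 0.1038 0.0857] [-1.2 -1.8 -1.2 -3.4 -2.3 -0.3 -2.3 -2.9 -1.1 -3.8 -2.4 -3.8  0.4 -2.3
  2.7 -1.7]
deg 4.907937662659365
grip [0.5171 0.1363] case: [-0.0022  0.0328]
grip [0.5182 0.1412] case: [-0.0006  0.0376]
cover edge [np.float64(-0.0127), np.float64(0.0022), np.float64(-0.0023), np.float64(0.0849)]
o (512, 572) [ 0.392 -0.477  0.008]
o (572, 508) [ 0.466 -0.483  0.008]
o (628, 445) [ 0.546 -0.487  0.008]
o (235, 272) [ 0.545 -0.205  0.037]
o (365, 336) [ 0.527 -0.314  0.034]
```

Call:
servo_tool(
  commands="0 0 0.146 0 0 -60 1; 0 0 0.146 0 0 -60 1; 0 0 0 50 -30 0 1; 0 0 0 50 -30 0 1; 0 0 0 50 -30 0 1",
)

```text
time_s: 0.72
eef_pos: [0.3544, -0.4311, 0.351]
eef_rot: [-0.0, 0.999, 0.042, -0.0]
wrist_force: [-0.0, 0.7, 0.6]
opening: 0.995
grasp_force: 0.0
```

Call:
servo_tool(
  commands="0 0 0 50 -30 0 1; 0 0 0 50 -30 0 1; 0 0 0 0 0 0 1; 0 0 0 0 0 0 1",
)

```text
time_s: 1.23
eef_pos: [0.4477, -0.364, 0.3508]
eef_rot: [-0.0, 0.999, 0.043, -0.001]
wrist_force: [-0.1, -0.4, 0.5]
opening: 0.998
grasp_force: 0.0
```

```bash
python3 - <<'E'
from h import *
o=get_obs();print(o["time_s"],o["eef_pos"],o["eef_rot"],calibration("wrist"))
c=look("wrist","w1",None,1.5); import pickle; pickle.dump(c,open("w1.pkl","wb"))
print(w("scene",240,205,.03),w("side",270,215,.03))
E
```

```text
1.225 [ 0.4476833  -0.36399261  0.35077687] [-1.99288826e-04  9.99085460e-01  4.27542189e-02 -5.29930820e-04] {'fx': 344.1825585014783, 'fy': 344.1825585014783, 'cx': 258.0674702471863, 'cy': 189.05939963557051, 'R': array([[ 8.53130909e-02, -9.96354177e-01, -1.75072032e-04],
       [-9.50532472e-01, -8.14422666e-02,  2.99758530e-01],
       [-2.98679921e-01, -2.54069150e-02, -9.54015091e-01]]), 't': array([-0.40223134,  0.32009255,  0.61786017])}
[ 0.44463498 -0.12523002  0.03      ] [ 0.45152422 -0.07917232  0.03      ]
```

View pics/w1.png

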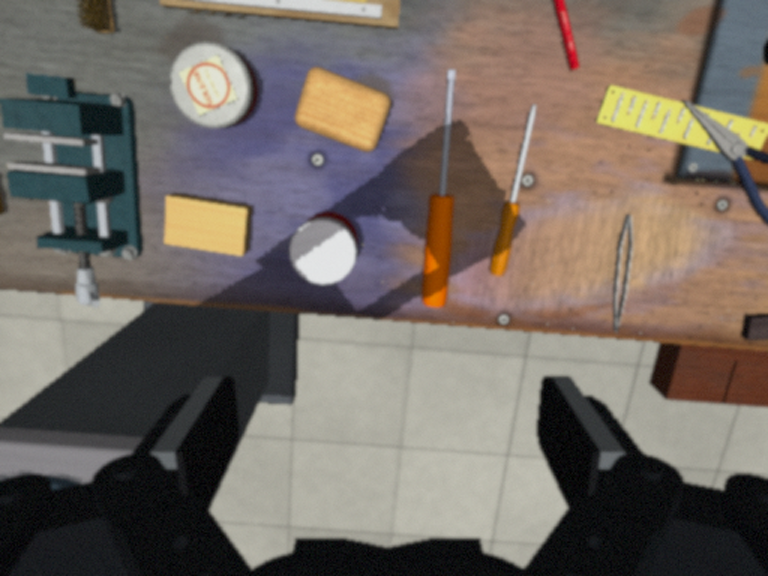

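Wrist view: low tin lid centre (213,84), sanding block about (343,108), small driver end (497,272), handle front (512,203), tip (532,106); vise at far left, clear of the objects.

```bash
python3 - <<'E'
from h import *
import pickle; c=pickle.load(open("w1.pkl","rb"))
for n,u,v,z in [("end",497,272,.008),("front",512,203,.008),("tip",532,106,.006),("tin",211,84,.037),("b1",316,67,.027),("b2",391,100,.027),("b3",372,150,.027),("b4",297,118,.027),("bc",344,107,.034),("vise top",50,170,.07),("viseright",140,250,0.01)]:print(n,w(c,u/1.5,v/1.5,z).round(4))
# case view target
print(go([.44,.10,.35]))
E
```

```text
end [ 0.3922 -0.4781  0.008 ]
front [ 0.4602 -0.4821  0.008 ]
tip [ 0.5472 -0.4867  0.006 ]
tin [ 0.54   -0.2114  0.037 ]
b1 [ 0.5613 -0.2959  0.027 ]
b2 [ 0.5407 -0.3607  0.027 ]
b3 [ 0.4981 -0.3478  0.027 ]
b4 [ 0.5193 -0.2814  0.027 ]
bc [ 0.5315 -0.3218  0.034 ]
vise top [ 0.4628 -0.092   0.07  ]
viseright [ 0.3852 -0.1322  0.01  ]
[  31.8 -463.5    1. ]
```

Call:
servo_tool(
  commands="0 0 0 4 -58 0 1; 0 0 0 4 -58 0 1; 0 0 0 4 -58 0 1; 0 0 0 4 -58 0 1; 0 0 0 4 -58 0 1",
)

```text
time_s: 1.9
eef_pos: [0.4425, -0.0732, 0.3514]
eef_rot: [0.0, 0.999, 0.041, 0.0]
wrist_force: [1.1, -0.3, 0.4]
opening: 1.001
grasp_force: 0.0
```

Call:
servo_tool(
  commands="0 0 0 0 -58 0 1; 0 0 0 0 -58 0 1; 0 0 0 0 -58 0 1; 0 0 0 0 0 0 1; 0 0 0 0 0 0 1",
)

```text
time_s: 2.52
eef_pos: [0.4287, 0.0988, 0.3513]
eef_rot: [0.0, 0.999, 0.042, 0.0]
wrist_force: [0.6, -0.9, -0.8]
opening: 1.001
grasp_force: 0.0
```

```bash
python3 - <<'E'
from h import *
o=get_obs();print(o["time_s"],o["eef_pos"],o["eef_rot"])
c=look("wrist","w2",None,1.5); import pickle; pickle.dump(c,open("w2.pkl","wb"))
E
```

```text
2.525 [0.42872976 0.09877998 0.35127099] [3.64413477e-04 9.99123056e-01 4.18686714e-02 3.84824931e-05]
```

View pics/w2.png

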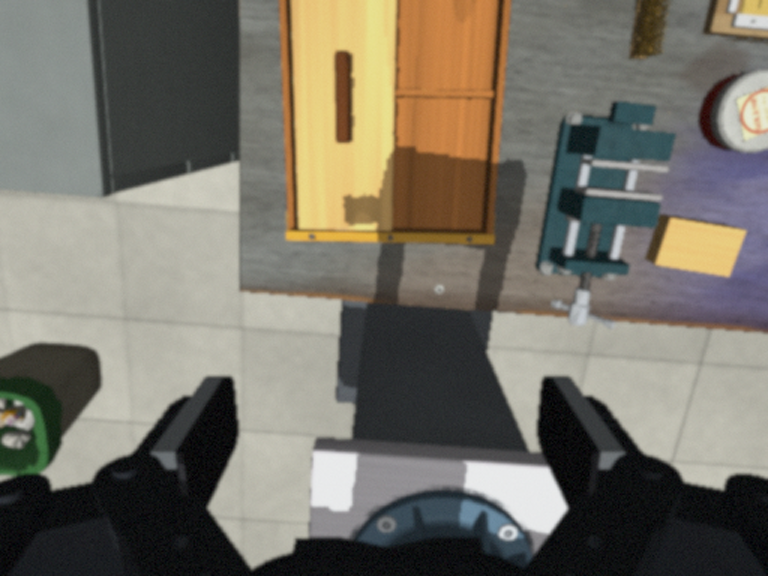

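Wrist view: case front lip from (287,240) to (493,242), grip bar (343,52)–(343,142), cover's edge at x≈395, vise safely clear of the case.

```bash
python3 - <<'E'
from h import *
import pickle; c=pickle.load(open("w2.pkl","rb"))
for n,u,v,z in [("fl",287,241,.044),("fr",494,243,.044),("flin",287,233,.044),("frin",494,236,.044),("Lwall",283,50,.033),("Lwall",287,200,.033),("Rwall",512,10,.033),("Rwall",500,150,.033),("bar far",343,53,.0585),("bar near",343,142,.0585),("barL",337,97,.0585),("barR",351,97,.0585),("edge",397,20,.0385),("edge",393,200,.0385),("ridge",493,93,.02),("ridge",397,93,.02)]:print(n,w(c,u/1.5,v/1.5,z).round(4))
E
```

```text
fl [0.3958 0.1837 0.044 ]
fr [ 4.094e-01 -2.000e-04  4.400e-02]
flin [0.4031 0.1839 0.044 ]
frin [0.4157 0.0007 0.044 ]
Lwall [0.553 0.193 0.033]
Lwall [0.4305 0.1866 0.033 ]
Rwall [0.5978 0.0106 0.033 ]
Rwall [0.4891 0.004  0.033 ]
bar far [0.552  0.1417 0.0585]
bar near [0.4855 0.1378 0.0585]
barL [0.5195 0.1446 0.0585]
barR [0.5205 0.1335 0.0585]
edge [0.582  0.102  0.0385]
edge [0.4391 0.0927 0.0385]
ridge [0.5354 0.0143 0.02  ]
ridge [0.5285 0.0968 0.02  ]
```

Call:
servo_tool(
  commands="0 0 0 40 -16 0 0.5; 0 0 0 40 -16 40 0.5; 0 0 0 13 0 60 0.5; 0 0 0 0 0 60 0.5; 0 0 0 0 0 50 0.5",
)

```text
time_s: 3.2
eef_pos: [0.5184, 0.1371, 0.1386]
eef_rot: [0.0, 0.999, 0.04, -0.001]
wrist_force: [0.8, -0.7, 0.4]
opening: 0.501
grasp_force: 0.0
```

Call:
servo_tool(
  commands="0 0 0 0 0 50 0.5; 0 0 0 0 0 0 0.5; 0 0 0 0 0 0 0.5",
)

```text
time_s: 3.58
eef_pos: [0.5202, 0.1385, 0.093]
eef_rot: [0.0, 0.999, 0.041, 0.001]
wrist_force: [1.3, -0.8, 0.7]
opening: 0.501
grasp_force: 0.0
```

```bash
python3 - <<'E'
from h import *
o=get_obs();print(o["time_s"],o["eef_pos"],go([.519,.139,.043]))
E
```

```text
3.575 [0.52019261 0.13845285 0.09301366] [-1.2 -0.7 50. ]
```

Call:
servo_tool(
  commands="0 0 0 -1 0 30 0.5; 0 0 0 0 0 20 0.5; 0 0 0 0 0 0 0.5; 0 0 0 0 0 0 0; 0 0 0 0 0 0 0",
)

```text
time_s: 4.2
eef_pos: [0.5194, 0.1398, 0.0436]
eef_rot: [-0.0, 0.999, 0.042, 0.002]
wrist_force: [-1.6, -1.1, 6.6]
opening: 0.118
grasp_force: 59.9
```

Call:
servo_tool(
  commands="0 0 0 0 0 0 0; 0 0 0 0 0 0 0; 0 0 0 0 0 0 0; 0 0 0 0 0 0 0",
)

```text
time_s: 4.7
eef_pos: [0.5194, 0.1398, 0.0436]
eef_rot: [-0.0, 0.999, 0.042, 0.002]
wrist_force: [-0.9, 0.6, 8.1]
opening: 0.118
grasp_force: 59.9
```

```bash
python3 - <<'E'
from h import *
o=get_obs();print(o)
E
```

```text
{'time_s': 4.7, 'q': array([4.19672969e-02, 3.47023339e-01, 1.82878136e+00, 2.68356683e-04,
       9.62054267e-01, 1.52867223e+00]), 'dq': array([-1.62820084e-03,  4.05906811e-04, -8.67120372e-04, -9.12635192e-04,
       -1.30326484e-05,  2.57741826e-04]), 'joint_efforts': array([  0.37701546, -41.39114857, -25.43130219,  -0.20742648,
        -0.44053467,  -0.43501776]), 'eef_pos': array([0.51936038, 0.13978304, 0.04362564]), 'eef_rot': array([-1.10072308e-04,  9.99117676e-01,  4.19567792e-02,  1.86685317e-03]), 'wrist_force': array([-0.90023131,  0.64837888,  8.1475274 ]), 'torque': array([-0.04406868,  0.22908537, -0.47672041]), 'grasp_force': 59.93421792984009, 'opening': 0.11798635122752062}
```

Call:
servo_tool(
  commands="0 0 0 0 5 -1 0; 0 0 0 0 15 0 0; 0 0 0 0 15 0 0; 0 0 0 0 15 0 0; 0 0 0 0 10 0 0",
)

```text
time_s: 5.32
eef_pos: [0.5233, 0.0785, 0.0436]
eef_rot: [0.0, 0.999, 0.042, 0.0]
wrist_force: [-1.9, 1.0, 9.5]
opening: 0.123
grasp_force: 60.3
```

Call:
servo_tool(
  commands="0 0 0 0 5 0 0; 0 0 0 0 3 0 0; 0 0 0 0 0 0 0",
)

```text
time_s: 5.7
eef_pos: [0.5239, 0.0705, 0.0436]
eef_rot: [0.0, 0.999, 0.042, 0.0]
wrist_force: [-1.7, -2.5, 9.9]
opening: 0.118
grasp_force: 60.4
```

Call:
servo_tool(
  commands="0 0 0 0 2 0 0; 0 0 0 0 2 0 0; 0 0 0 0 0 0 0",
)

```text
time_s: 6.08
eef_pos: [0.524, 0.0679, 0.0436]
eef_rot: [-0.001, 0.999, 0.042, 0.0]
wrist_force: [-3.6, 5.5, 9.8]
opening: 0.125
grasp_force: 60.4
```

Call:
servo_tool(
  commands="0 0 0 0 2 0 0; 0 0 0 0 0 0 0",
)

```text
time_s: 6.32
eef_pos: [0.5241, 0.0678, 0.0436]
eef_rot: [-0.002, 0.999, 0.042, 0.0]
wrist_force: [-3.0, 13.2, 10.2]
opening: 0.121
grasp_force: 60.6
```

Call:
servo_tool(
  commands="0 0 0 0 2 0 0; 0 0 0 0 0 0 0",
)

```text
time_s: 6.58
eef_pos: [0.524, 0.0677, 0.0436]
eef_rot: [-0.004, 0.999, 0.042, 0.0]
wrist_force: [-1.6, 22.8, 11.6]
opening: 0.121
grasp_force: 60.7
```

Call:
servo_tool(
  commands="0 0 0 0 -6 0 0; 0 0 0 0 0 0 0.5; 0 0 0 0 0 0 0.5; 0 0 0 0 0 0 0.5; 0 0 0 0 0 -30 0.5",
)

```text
time_s: 7.2
eef_pos: [0.5211, 0.0697, 0.0702]
eef_rot: [-0.0, 0.999, 0.042, -0.003]
wrist_force: [-0.2, -0.2, -0.2]
opening: 0.498
grasp_force: 0.0
```

Call:
servo_tool(
  commands="0 0 0 0 0 -60 0.5; 0 0 0.14 0 0 -60 0.5; 0 0 0 -6 56 -50 0.5; 0 0 0 -6 56 0 0.5; 0 0 0 -6 56 0 0.5",
)

```text
time_s: 7.82
eef_pos: [0.4976, -0.0891, 0.2346]
eef_rot: [0.0, 1.0, -0.027, 0.001]
wrist_force: [0.4, -0.2, -0.6]
opening: 0.496
grasp_force: 0.0
```

Call:
servo_tool(
  commands="0 0 0 -6 56 0 0.5; 0 0 0 -6 56 0 0.5; 0 0 0 -6 56 0 0.5; 0 0 0 -6 56 0 0.5; 0 0 0 -6 56 0 0.5",
)

```text
time_s: 8.45
eef_pos: [0.4515, -0.3673, 0.2335]
eef_rot: [-0.0, 1.0, -0.028, -0.0]
wrist_force: [-0.2, -0.5, -0.0]
opening: 0.501
grasp_force: 0.0
```

Call:
servo_tool(
  commands="0 0 0 -6 56 30 0.5; 0 0 0 -6 50 50 0.5; 0 0 0 0 0 0 0.5; 0 0 0 0 0 0 0.5",
)

```text
time_s: 8.95
eef_pos: [0.4356, -0.4633, 0.1602]
eef_rot: [-0.0, 1.0, -0.028, -0.0]
wrist_force: [0.0, 0.3, 1.0]
opening: 0.5
grasp_force: 0.0
```

```bash
python3 - <<'E'
from h import *
o=get_obs();print(o["time_s"],o["eef_pos"],o["eef_rot"],go([.431,-.480,.16]))
c=look("wrist","w3",None,1.5); import pickle; pickle.dump(c,open("w3.pkl","wb"))
for X in ([.392,-.478,.008],[.547,-.487,.008],[.036+.431,-.482,.008]): print(px(c,X)*1.5)
E
```

```text
8.95 [ 0.43562048 -0.46325177  0.16023956] [-4.64343245e-04  9.99612019e-01 -2.78491555e-02 -1.41773214e-04] [-3.7 17.   0.2]
[412.72639761 323.99473765]
[417.7630705   48.01742689]
[414.34301115 201.3662961 ]
```

View pics/w3.png

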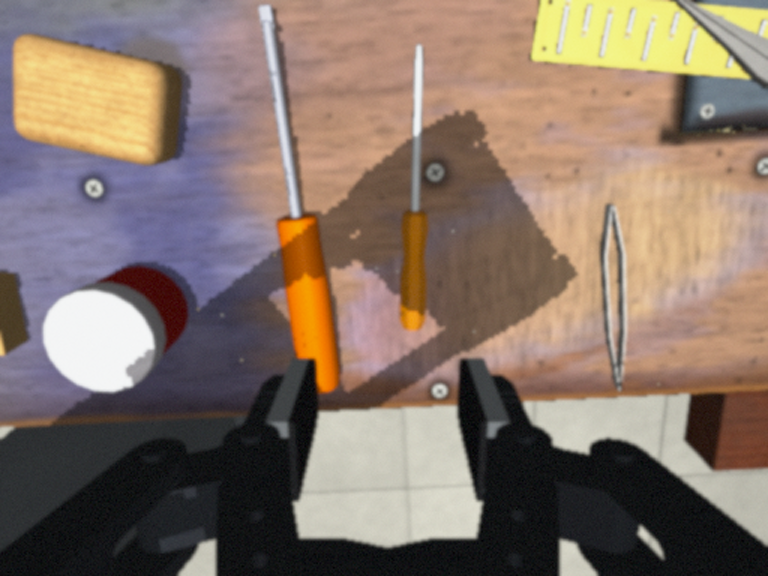

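The small driver lies as predicted: handle end (412,327), front (415,212), tip (418,46); long driver's edge about 42 mm away, so I narrow the opening to 0.4.

Call:
servo_tool(
  commands="0 0 0 -2 17 30 0.4; 0 0 0 0 0 50 0.4; 0 0 0 0 0 45 0.4; 0 0 0 0 0 20 0.4; 0 0 0 0 0 12 0.4",
)

```text
time_s: 9.62
eef_pos: [0.4339, -0.4804, 0.0043]
eef_rot: [0.001, 1.0, -0.027, 0.001]
wrist_force: [-0.1, -0.7, -0.3]
opening: 0.4
grasp_force: 0.0
```

Call:
servo_tool(
  commands="0 0 0 0 0 0 0.4; 0 0 0 0 0 0 0.4; 0 0 0 0 0 0 0; 0 0 0 0 0 0 0; 0 0 0 0 0 0 0",
)

```text
time_s: 10.25
eef_pos: [0.4334, -0.4812, 0.005]
eef_rot: [0.001, 1.0, -0.028, 0.001]
wrist_force: [-1.2, 1.3, 6.6]
opening: 0.156
grasp_force: 60.0
```

Call:
servo_tool(
  commands="0 0 0 0 0 0 0; 0 0 0 0 0 -20 0; 0 0 0 0 0 -40 0; 0 0 0 0 0 -40 0; 0 0 0 0 0 0 0",
)

```text
time_s: 10.88
eef_pos: [0.4347, -0.4831, 0.1091]
eef_rot: [0.004, 1.0, -0.028, 0.003]
wrist_force: [-0.5, -0.5, -0.8]
opening: 0.156
grasp_force: 59.2
```

```bash
python3 - <<'E'
from h import *
o=get_obs();print(o["time_s"],o["eef_pos"],o["eef_rot"],o["opening"],o["torque"])
c=look("wrist","w4",(80,0,512,384),1.5); import pickle; pickle.dump(c,open("w4.pkl","wb"))
E
```

```text
10.875 [ 0.43466688 -0.48309893  0.10914385] [ 0.00385446  0.99961021 -0.02753716  0.0025047 ] 0.15606645672154776 [ 0.04283639 -0.01179333 -0.04771235]
```

View pics/w4.png

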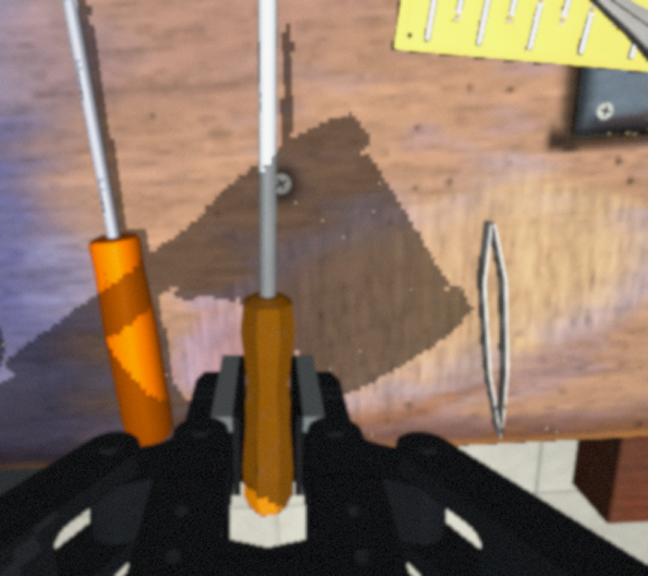

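Driver gripped straight along the tool's x (front of handle (268,297), end (268,510)). Carry it over the case.

Call:
servo_tool(
  commands="0 0 0 0 0 -60 0; 0 0 -0.126 0 0 -60 0; 0 0 0 8 -57 0 0; 0 0 0 8 -57 0 0; 0 0 0 8 -57 0 0",
)

```text
time_s: 11.55
eef_pos: [0.4439, -0.3057, 0.2221]
eef_rot: [-0.001, 0.999, 0.035, -0.001]
wrist_force: [-0.1, 0.2, -0.7]
opening: 0.156
grasp_force: 59.3
```

Call:
servo_tool(
  commands="0 0 0 8 -57 0 0; 0 0 0 8 -57 0 0; 0 0 0 8 -57 0 0; 0 0 0 8 -57 0 0; 0 0 0 8 -57 0 0",
)

```text
time_s: 12.18
eef_pos: [0.4635, -0.0189, 0.2224]
eef_rot: [-0.0, 0.999, 0.035, -0.001]
wrist_force: [0.2, -0.7, 0.2]
opening: 0.154
grasp_force: 59.3
```

Call:
servo_tool(
  commands="0 0 0 8 -57 0 0; 0 0 0 8 -57 0 0; 0 0 0 8 -57 0 0; 0 0 0 0 0 0 0; 0 0 0 0 0 0 0",
)

```text
time_s: 12.8
eef_pos: [0.4755, 0.1513, 0.2223]
eef_rot: [0.0, 0.999, 0.036, -0.001]
wrist_force: [0.5, 0.0, -0.2]
opening: 0.158
grasp_force: 59.3
```

```bash
python3 - <<'E'
from h import *
o=get_obs();print(o["time_s"],o["eef_pos"],o["eef_rot"],o["opening"],go([.4814,.150,.12]))
c=look("wrist","w5",None,1.5); import pickle; pickle.dump(c,open("w5.pkl","wb"))
E
```

```text
12.8 [0.4754782  0.15125252 0.22233748] [ 2.88366466e-04  9.99354870e-01  3.58959915e-02 -1.11241806e-03] 0.15771225180890994 [  6.    1.6 102.3]
```

View pics/w5.png

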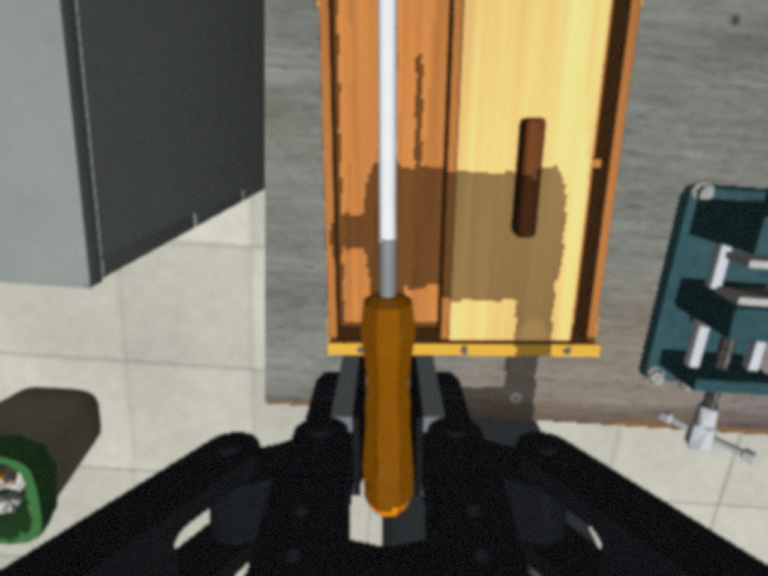

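Cover is fully back, compartment clear, driver parallel to it; lip corners at (329,350) and (600,351).

```bash
python3 - <<'E'
from h import *
import pickle; c=pickle.load(open("w5.pkl","rb"))
a=w(c,329/1.5,356/1.5,.044);b=w(c,600/1.5,357/1.5,.044);print(a,b,np.degrees(np.arctan2(b[0]-a[0],a[1]-b[1])))
for u,v,z in [(444,300,.033),(337,300,.033)]:print(w(c,u/1.5,v/1.5,z))
E
```

```text
[0.39570759 0.18366984 0.044     ] [ 0.40814661 -0.00086024  0.044     ] 3.856426990940181
[0.43779653 0.10811676 0.033     ]
[0.43259481 0.18079241 0.033     ]
```

Call:
servo_tool(
  commands="0 0 0 6 2 50 0; 0 0 0 0 0 50 0; 0 0 0 0 0 50 0; 0 0 0 0 0 30 0; 0 0 0 0 0 20 0",
)

```text
time_s: 13.48
eef_pos: [0.4814, 0.1478, 0.0214]
eef_rot: [0.0, 0.999, 0.034, -0.001]
wrist_force: [-0.1, -0.2, 0.1]
opening: 0.155
grasp_force: 59.3
```

Call:
servo_tool(
  commands="0 0 0 0 0 10 0; 0 0 0 0 0 0 0; 0 0 0 0 0 0 0",
)

```text
time_s: 13.85
eef_pos: [0.4833, 0.1495, 0.0143]
eef_rot: [-0.0, 0.999, 0.035, 0.001]
wrist_force: [0.5, 0.1, -0.0]
opening: 0.155
grasp_force: 59.3
```

Call:
servo_tool(
  commands="0 0 0 0 0 2 0; 0 0 0 0 0 0 0; 0 0 0 0 0 0 0",
)

```text
time_s: 14.22
eef_pos: [0.4826, 0.1499, 0.0116]
eef_rot: [-0.0, 0.999, 0.036, 0.0]
wrist_force: [0.2, 0.5, -0.9]
opening: 0.157
grasp_force: 59.3
```

Call:
servo_tool(
  commands="0 0 0 0 0 1 0; 0 0 0 0 0 0 0",
)

```text
time_s: 14.48
eef_pos: [0.4823, 0.1499, 0.0103]
eef_rot: [-0.0, 0.999, 0.035, -0.0]
wrist_force: [-0.1, 0.3, -0.7]
opening: 0.158
grasp_force: 59.3
```

Call:
servo_tool(
  commands="0 0 0 0 0 0 0.29; 0 0 0 0 0 0 0.29; 0 0 0 0 0 0 0.29; 0 0 0 0 0 -30 0.29; 0 0 0 0 0 -60 0.29",
)

```text
time_s: 15.1
eef_pos: [0.4801, 0.1495, 0.099]
eef_rot: [0.0, 0.999, 0.035, -0.003]
wrist_force: [1.3, 0.3, -0.1]
opening: 0.291
grasp_force: 0.0
```

Call:
servo_tool(
  commands="0 0 0 0 40 -50 0.5; 0 0 0 0 45 -10 0.5; 0 0 0 0 0 0 0.5; 0 0 0 0 0 0 0.5",
)

```text
time_s: 15.6
eef_pos: [0.4879, 0.0662, 0.1587]
eef_rot: [-0.0, 0.999, 0.035, -0.0]
wrist_force: [-0.6, 0.2, 0.4]
opening: 0.502
grasp_force: 0.0
```

```bash
python3 - <<'E'
from h import *
o=get_obs();print(o["time_s"],o["eef_pos"],o["opening"],go([.524,.068,.043]))
c=look("wrist","w6",None,1.5); import pickle; pickle.dump(c,open("w6.pkl","wb"))
E
```

```text
15.6 [0.48789762 0.06621444 0.15871221] 0.5015035922567482 [ 36.2   0.8 115.7]
```

View pics/w6.png

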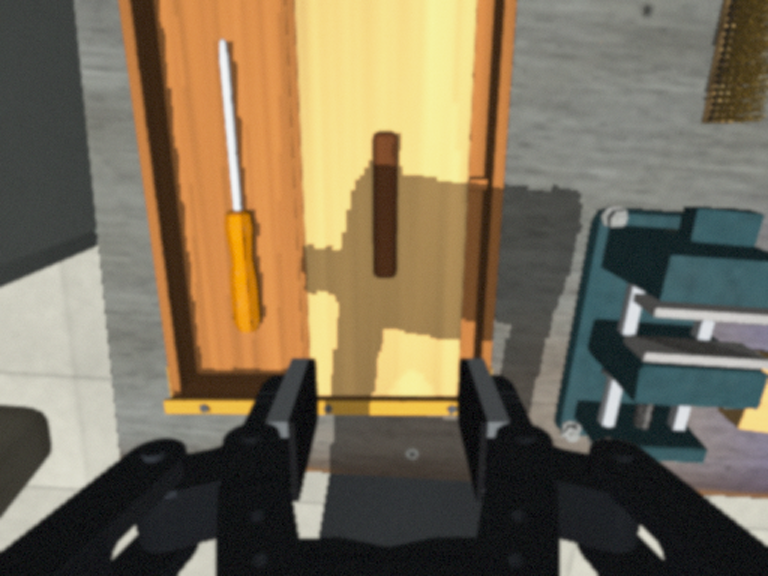

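The small driver lies flat in the long compartment; the bar (385,205) is centred between the fingers. Now shut the cover.

Call:
servo_tool(
  commands="0 0 0 36 1 20 0.5; 0 0 0 0 0 50 0.5; 0 0 0 0 0 35 0.5; 0 0 0 0 0 10 0.5; 0 0 0 0 0 0 0.5",
)

```text
time_s: 16.27
eef_pos: [0.5239, 0.0683, 0.0437]
eef_rot: [-0.0, 0.999, 0.036, -0.001]
wrist_force: [0.5, -0.4, -0.0]
opening: 0.502
grasp_force: 0.0
```

Call:
servo_tool(
  commands="0 0 0 0 0 0 0; 0 0 0 0 0 0 0; 0 0 0 0 0 0 0; 0 0 0 0 0 0 0",
)

```text
time_s: 16.77
eef_pos: [0.5256, 0.068, 0.046]
eef_rot: [-0.0, 0.999, 0.035, 0.002]
wrist_force: [-1.5, 3.8, 5.9]
opening: 0.123
grasp_force: 60.1
```

Call:
servo_tool(
  commands="0 0 0 0 -10 0 0; 0 0 0 0 -20 0 0; 0 0 0 0 -20 0 0; 0 0 0 0 -20 0 0; 0 0 0 0 -8 0 0",
)

```text
time_s: 17.4
eef_pos: [0.5205, 0.1459, 0.046]
eef_rot: [0.0, 0.999, 0.036, 0.002]
wrist_force: [0.9, -0.5, 7.2]
opening: 0.119
grasp_force: 60.3
```

Call:
servo_tool(
  commands="0 0 0 0 -3 0 0; 0 0 0 0 0 0 0; 0 0 0 0 0 0 0",
)

```text
time_s: 17.77
eef_pos: [0.5204, 0.1484, 0.046]
eef_rot: [-0.0, 0.999, 0.035, 0.002]
wrist_force: [0.8, 2.1, 7.0]
opening: 0.121
grasp_force: 60.3
```

Call:
servo_tool(
  commands="0 0 0 0 -3 0 0; 0 0 0 0 0 0 0; 0 0 0 0 0 0 0",
)

```text
time_s: 18.15
eef_pos: [0.5202, 0.1512, 0.046]
eef_rot: [-0.0, 0.999, 0.035, 0.002]
wrist_force: [-0.4, -0.2, 6.3]
opening: 0.123
grasp_force: 60.3
```

Call:
servo_tool(
  commands="0 0 0 0 -2 0 0; 0 0 0 0 0 0 0; 0 0 0 0 0 0 0",
)

```text
time_s: 18.52
eef_pos: [0.5201, 0.1529, 0.046]
eef_rot: [0.0, 0.999, 0.035, 0.002]
wrist_force: [0.1, 0.2, 6.6]
opening: 0.124
grasp_force: 60.3
```

Call:
servo_tool(
  commands="0 0 0 0 -2 0 0; 0 0 0 0 0 0 0; 0 0 0 0 0 0 0",
)

```text
time_s: 18.9
eef_pos: [0.5201, 0.153, 0.046]
eef_rot: [0.002, 0.999, 0.035, 0.002]
wrist_force: [-0.2, -9.8, 8.0]
opening: 0.119
grasp_force: 60.5
```

Call:
servo_tool(
  commands="0 0 0 0 -2 0 0; 0 0 0 0 0 0 0; 0 0 0 0 0 0 0",
)

```text
time_s: 19.27
eef_pos: [0.5201, 0.1532, 0.046]
eef_rot: [0.003, 0.999, 0.036, 0.002]
wrist_force: [-0.2, -18.4, 9.1]
opening: 0.12
grasp_force: 60.6
```

Cover is against its shut stop (same travel of 85 mm). Release, rise, turn by -90° and go over the low tin.

Call:
servo_tool(
  commands="0 0 0 0 3.5 0 0; 0 0 0 0 0 0 0.5; 0 0 0 0 0 0 0.5; 0 0 0 0 0 0 0.5; 0 0 0 0 0 -30 0.5",
)

```text
time_s: 19.9
eef_pos: [0.5157, 0.1538, 0.0721]
eef_rot: [0.0, 0.999, 0.036, -0.003]
wrist_force: [-0.4, -0.7, 0.9]
opening: 0.5
grasp_force: 0.0
```

Call:
servo_tool(
  commands="0 0 0 0 0 -50 0.7; 0 0 -0.1745 0 0 -50 1; 0 0 -0.1745 0 0 -40 1; 0 0 -0.1745 0 0 0 1; 0 0 -0.1745 0 0 0 1",
)

```text
time_s: 20.52
eef_pos: [0.5183, 0.1541, 0.2148]
eef_rot: [0.0, 0.926, 0.378, 0.001]
wrist_force: [-1.0, -0.6, -0.5]
opening: 0.998
grasp_force: 0.0
```

Call:
servo_tool(
  commands="0 0 -0.1745 0 0 0 1; 0 0 -0.1745 0 0 0 1; 0 0 -0.1745 0 0 0 1; 0 0 -0.1745 0 0 0 1; 0 0 -0.1745 0 0 0 1",
)

```text
time_s: 21.15
eef_pos: [0.5179, 0.154, 0.2139]
eef_rot: [-0.0, 0.679, 0.734, -0.0]
wrist_force: [0.2, -0.0, 0.8]
opening: 1.0
grasp_force: 0.0
```

Call:
servo_tool(
  commands="0 0 0 -60 0 0 1; 0 0 0 -60 0 0 1; 0 0 0 -60 0 0 1; 0 0 0 -60 0 0 1; 0 0 0 -60 0 0 1",
)

```text
time_s: 21.78
eef_pos: [0.5392, -0.1471, 0.2141]
eef_rot: [-0.0, 0.682, 0.732, 0.0]
wrist_force: [0.6, 0.1, -0.0]
opening: 0.997
grasp_force: 0.0
```

Call:
servo_tool(
  commands="0 0 0 -62 -5 0 1; 0 0 0 0 0 0 1; 0 0 0 0 0 0 1",
)

```text
time_s: 22.15
eef_pos: [0.5384, -0.2072, 0.2136]
eef_rot: [-0.001, 0.682, 0.731, 0.0]
wrist_force: [0.1, -0.5, -0.1]
opening: 0.997
grasp_force: 0.0
```

```bash
python3 - <<'E'
from h import *
o=get_obs();print(o["time_s"],o["eef_pos"],o["eef_rot"],o["q"].round(2),go([.5405,-.209,.12]))
c=look("wrist","w7",None,1.5); import pickle; pickle.dump(c,open("w7.pkl","wb"))
print(px(c,[.5405,-.209,.037])*1.5)
E
```

```text
22.15 [ 0.53840587 -0.20719724  0.21363241] [-7.12062989e-04  6.81975558e-01  7.31374611e-01  9.70184545e-05] [-0.57  0.2   1.62  0.    1.32 -0.64] [-2.1  2.  93.6]
[391.86985075 249.03473588]
```

View pics/w7.png

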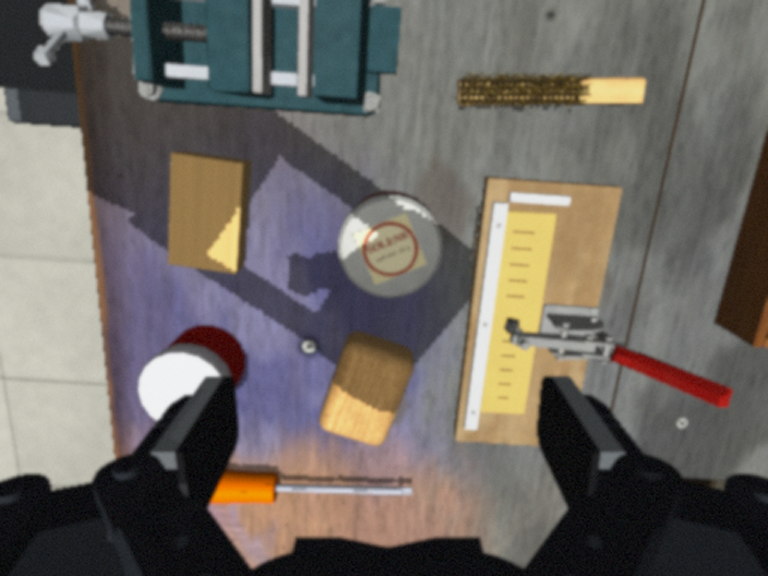

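Tin lid centre (390,246), within 2 mm of prediction; a cutting plate's edge is about 60 mm to its right, so I turn the fingers to a diagonal before descending.

Call:
servo_tool(
  commands="0 0 -0.1525 0 0 20 1; 0 0 -0.1525 0 0 20 1; 0 0 -0.1525 0 0 20 1; 0 0 -0.1525 0 0 20 1; 0 0 0 0 0 0 1",
)

```text
time_s: 22.82
eef_pos: [0.5378, -0.2051, 0.1326]
eef_rot: [-0.002, 0.43, 0.903, 0.0]
wrist_force: [0.3, -0.4, 0.1]
opening: 1.004
grasp_force: 0.0
```

```bash
python3 - <<'E'
from h import *
import pickle; c=pickle.load(open("w7.pkl","rb"))
p=w(c,390/1.5,246/1.5,.037); print(p)
o=get_obs();print(o["time_s"],o["eef_pos"],o["eef_rot"],go([p[0],p[1],.002]))
for u,v in [(354,334),(413,350),(378,444),(321,425)]: print(w(c,u/1.5,v/1.5,.027))
E
```

```text
[ 0.53917486 -0.20711436  0.037     ]
22.825 [ 0.53782107 -0.20508369  0.13259944] [-1.89231800e-03  4.30083213e-01  9.02787213e-01  3.12071423e-04] [-2.900e+00 -1.000e-01  1.306e+02]
[ 0.51906125 -0.27317468  0.027     ]
[ 0.56066039 -0.28232393  0.027     ]
[ 0.54124108 -0.35982199  0.027     ]
[ 0.49863455 -0.34666791  0.027     ]
```

Call:
servo_tool(
  commands="0 0 0 -4 0 30 1; 0 0 0 0 0 40 1; 0 0 0 0 0 35 1; 0 0 0 0 0 15 1; 0 0 0 0 0 10 1",
)

```text
time_s: 23.45
eef_pos: [0.542, -0.2106, 0.0046]
eef_rot: [0.001, 0.431, 0.902, -0.0]
wrist_force: [0.1, -0.3, 0.8]
opening: 1.0
grasp_force: 0.0
```

Call:
servo_tool(
  commands="0 0 0 0 0 0 1; 0 0 0 0 0 0 0; 0 0 0 0 0 0 0; 0 0 0 0 0 0 0; 0 0 0 0 0 0 0",
)

```text
time_s: 24.08
eef_pos: [0.5425, -0.2116, 0.0061]
eef_rot: [0.002, 0.431, 0.903, -0.0]
wrist_force: [-2.3, 0.1, 6.5]
opening: 0.726
grasp_force: 66.0
```

Call:
servo_tool(
  commands="0 0 0 0 0 -10 0; 0 0 0 0 0 -20 0; 0 0 0 0 0 0 0",
)

```text
time_s: 24.45
eef_pos: [0.543, -0.2119, 0.037]
eef_rot: [0.002, 0.431, 0.903, -0.0]
wrist_force: [-0.3, 0.7, -0.2]
opening: 0.733
grasp_force: 65.5
```

Call:
servo_tool(
  commands="0 0 0.1525 0 0 -45 0; 0 0 0.1525 0 0 -45 0; 0 0 0.1525 0 0 -45 0; 0 0 0.1525 0 0 -45 0; 0 0 0 0 0 0 0",
)

```text
time_s: 25.08
eef_pos: [0.5435, -0.2121, 0.219]
eef_rot: [0.004, 0.682, 0.731, 0.001]
wrist_force: [-0.3, 0.1, -0.5]
opening: 0.726
grasp_force: 66.1
```

Call:
servo_tool(
  commands="0 0 0 55 -11 0 0; 0 0 0 55 -11 0 0; 0 0 0 55 -11 0 0; 0 0 0 55 -11 0 0; 0 0 0 55 -11 0 0",
)

```text
time_s: 25.7
eef_pos: [0.4656, 0.0613, 0.213]
eef_rot: [-0.001, 0.681, 0.732, -0.0]
wrist_force: [1.0, -0.0, 0.5]
opening: 0.732
grasp_force: 66.0
```

Call:
servo_tool(
  commands="0 0 0 0 0 30 0; 0 0 0 0 0 30 0; 0 0 0 0 0 0 0; 0 0 0 0 0 0 0",
)

```text
time_s: 26.2
eef_pos: [0.4672, 0.0595, 0.1546]
eef_rot: [-0.0, 0.682, 0.732, 0.0]
wrist_force: [-0.6, -0.5, -0.6]
opening: 0.728
grasp_force: 66.0
```

```bash
python3 - <<'E'
from h import *
o=get_obs();print(o["time_s"],o["eef_pos"],o["eef_rot"],o["opening"],go([.4697,.0584,.014]))
c=look("wrist","w8",None,1.5); import pickle; pickle.dump(c,open("w8.pkl","wb"))
E
```

```text
26.2 [0.46723983 0.05953436 0.15456973] [-3.33457986e-06  6.81682361e-01  7.31648247e-01  1.81828863e-05] 0.7283765979028872 [ -1.3   2.4 140.6]
```

View pics/w8.png

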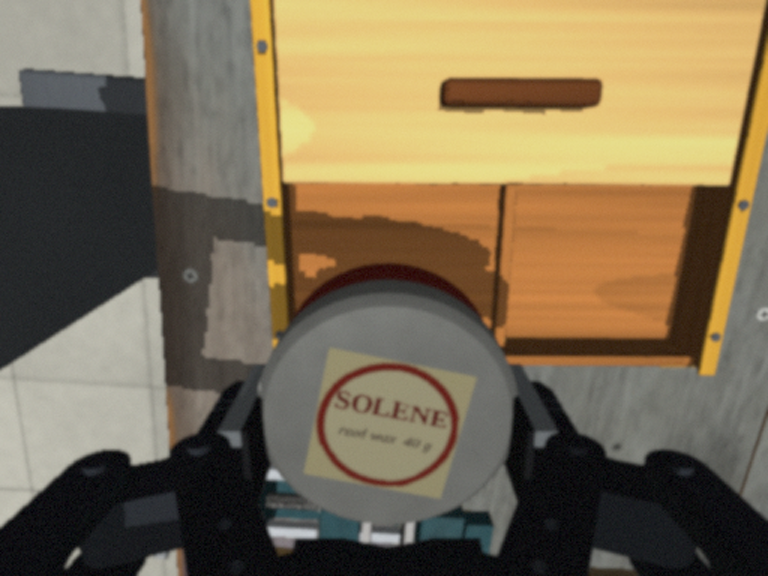

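Tin is held level; cover shut with edge at row 184; lip inner edge (283,183), ridge (500,270), far lip inner (730,184).

```bash
python3 - <<'E'
from h import *
import pickle; c=pickle.load(open("w8.pkl","rb"))
for n,u,v,z in [("lip in",280,184,.044),("lip in R",731,184,.044),("ridge",505,200,.02),("cover edge",500,184,.0385),("far wall top in",600,357,.033),("far wall out",690,366,.033),("bar",521,90,.0585)]:
    X=w(c,u/1.5,v/1.5,z); d=X[:2]-[.5219,.101]; t=np.radians(3.9); print(n,X.round(4),(np.cos(t)*d[0]+np.sin(t)*d[1]).round(4),(-np.sin(t)*d[0]+np.cos(t)*d[1]).round(4))
E
```

```text
lip in [0.4113 0.1019 0.044 ] -0.1103 0.0084
lip in R [0.6294 0.1173 0.044 ] 0.1083 0.0089
ridge [0.5268 0.0988 0.02  ] 0.0048 -0.0025
cover edge [0.5189 0.1088 0.0385] -0.0025 0.008
far wall top in [0.5891 0.0169 0.033 ] 0.0614 -0.0884
far wall out [0.6409 0.015  0.033 ] 0.1129 -0.0939
bar [0.518  0.1514 0.0585] -0.0004 0.0506
```

Call:
servo_tool(
  commands="0 0 0 -1 1.5 40 0; 0 0 0 0 0 40 0; 0 0 0 0 0 30 0; 0 0 0 0 0 15 0; 0 0 0 0 0 10 0",
)

```text
time_s: 26.88
eef_pos: [0.4695, 0.0586, 0.0195]
eef_rot: [0.001, 0.682, 0.732, 0.0]
wrist_force: [0.0, -0.3, 0.2]
opening: 0.727
grasp_force: 66.0
```

Call:
servo_tool(
  commands="0 0 0 0 0 3 0; 0 0 0 0 0 0 0; 0 0 0 0 0 0 0",
)

```text
time_s: 27.25
eef_pos: [0.4693, 0.0587, 0.0169]
eef_rot: [0.001, 0.682, 0.732, 0.0]
wrist_force: [0.0, 1.2, -0.6]
opening: 0.733
grasp_force: 66.0
```

Call:
servo_tool(
  commands="0 0 0 0 0 2 0; 0 0 0 0 0 0 0",
)

```text
time_s: 27.5
eef_pos: [0.4686, 0.0588, 0.0142]
eef_rot: [0.0, 0.682, 0.732, 0.0]
wrist_force: [0.8, 0.0, -0.9]
opening: 0.726
grasp_force: 66.0
```

Call:
servo_tool(
  commands="0 0 0 0 0 2 0; 0 0 0 0 0 0 0",
)

```text
time_s: 27.75
eef_pos: [0.4684, 0.0588, 0.012]
eef_rot: [-0.0, 0.682, 0.732, -0.0]
wrist_force: [0.6, 0.5, -0.6]
opening: 0.732
grasp_force: 66.0
```

Call:
servo_tool(
  commands="0 0 0 0 0 1 0; 0 0 0 0 0 0 0",
)

```text
time_s: 28.0
eef_pos: [0.4686, 0.0588, 0.0111]
eef_rot: [-0.0, 0.682, 0.732, -0.0]
wrist_force: [0.2, 0.4, -0.3]
opening: 0.731
grasp_force: 66.1
```

Call:
servo_tool(
  commands="0 0 0 0 0 0 0.85; 0 0 0 0 0 0 0.85; 0 0 0 0 0 0 0.85; 0 0 0 0 0 -20 0.85; 0 0 0 0 0 -40 0.85",
)

```text
time_s: 28.62
eef_pos: [0.4669, 0.0589, 0.0704]
eef_rot: [-0.002, 0.682, 0.732, -0.001]
wrist_force: [0.6, -0.1, -0.5]
opening: 0.847
grasp_force: 0.0
```

Call:
servo_tool(
  commands="0 0 0 0 0 -60 0.85; 0 0 0.175 0 0 -60 0.78; 0 0 0.175 0 0 -20 0.78; 0 0 0 -49 23 0 0.78; 0 0 0 -49 23 0 0.78",
)

```text
time_s: 29.25
eef_pos: [0.4862, -0.0488, 0.212]
eef_rot: [0.001, 0.798, 0.603, 0.001]
wrist_force: [1.5, 0.6, -0.0]
opening: 0.782
grasp_force: 0.0
```

Call:
servo_tool(
  commands="0 0 0 -49 23 0 0.78; 0 0 0 -49 23 0 0.78; 0 0 0 -49 23 0 0.78; 0 0 0 -49 23 0 0.78; 0 0 0 -49 23 0 0.78",
)

```text
time_s: 29.88
eef_pos: [0.5287, -0.3171, 0.2111]
eef_rot: [-0.0, 0.799, 0.602, 0.0]
wrist_force: [1.1, -0.2, 0.6]
opening: 0.778
grasp_force: 0.0
```

Call:
servo_tool(
  commands="0 0 0 0 0 40 0.78; 0 0 0 0 0 0 0.78; 0 0 0 0 0 0 0.78",
)

```text
time_s: 30.25
eef_pos: [0.5289, -0.3149, 0.1719]
eef_rot: [0.0, 0.799, 0.602, 0.0]
wrist_force: [-0.4, 0.0, 1.1]
opening: 0.778
grasp_force: 0.0
```

```bash
python3 - <<'E'
from h import *
o=get_obs();print(o["time_s"],o["eef_pos"],o["eef_rot"],go([.530,-.318,.002]))
c=look("wrist","w9",None,1.5); import pickle; pickle.dump(c,open("w9.pkl","wb"))
E
```

```text
30.25 [ 0.52891957 -0.31487006  0.17191585] [1.35603417e-05 7.98523691e-01 6.01963382e-01 3.72777861e-05] [ -2.7   1.9 169.9]
```

View pics/w9.png

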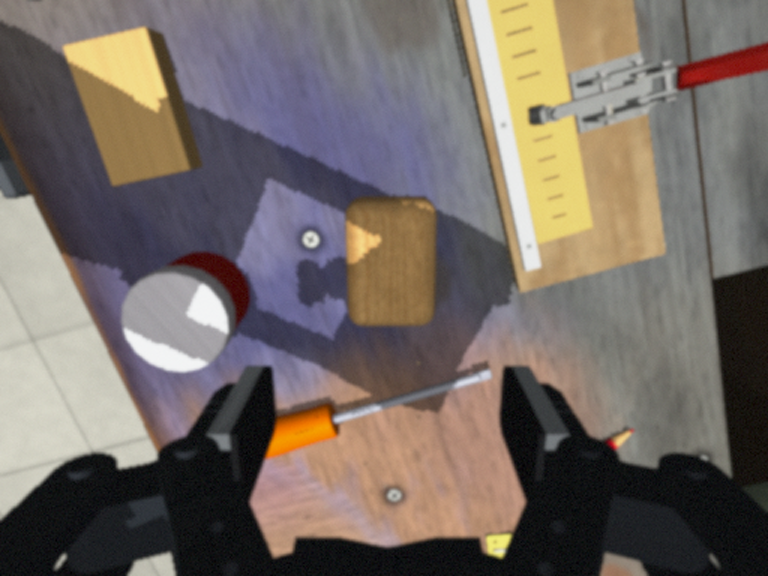

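Block spans (347,197)–(435,326), aligned with the tool; clear of plate, tin and driver.

```bash
python3 - <<'E'
from h import *
import pickle; c=pickle.load(open("w9.pkl","rb"))
p=w(c,391/1.5,260/1.5,.030); print(p, go([p[0],p[1],.002]))
E
```

```text
[ 0.53063341 -0.31578416  0.03      ] [ -0.2   1.1 170.7]
```

Call:
servo_tool(
  commands="0 0 0 -1 1 50 0.78; 0 0 0 0 0 50 0.78; 0 0 0 0 0 40 0.78; 0 0 0 0 0 20 0.78; 0 0 0 0 0 10 0.78",
)

```text
time_s: 30.92
eef_pos: [0.5302, -0.3167, 0.0016]
eef_rot: [0.001, 0.799, 0.602, 0.0]
wrist_force: [0.2, -0.6, -0.1]
opening: 0.781
grasp_force: 0.0
```

Call:
servo_tool(
  commands="0 0 0 0 0 0 0.78; 0 0 0 0 0 0 0; 0 0 0 0 0 0 0; 0 0 0 0 0 0 0; 0 0 0 0 0 0 0",
)

```text
time_s: 31.55
eef_pos: [0.5308, -0.3177, 0.0034]
eef_rot: [0.002, 0.799, 0.602, 0.0]
wrist_force: [-0.4, -0.4, 6.9]
opening: 0.583
grasp_force: 63.6
```

Call:
servo_tool(
  commands="0 0 0 0 0 -20 0; 0 0 0 0 0 -50 0; 0 0 0 0 0 -60 0; 0 0 0 0 0 -60 0; 0 0 0 0 0 0 0",
)

```text
time_s: 32.17
eef_pos: [0.5324, -0.3191, 0.1997]
eef_rot: [0.007, 0.799, 0.602, 0.001]
wrist_force: [-0.1, 0.3, -0.1]
opening: 0.585
grasp_force: 62.9
```

```bash
python3 - <<'E'
from h import *
t=np.radians(3.9); X=np.array([.5214,.101])+[np.cos(t)*.062+np.sin(t)*.039,np.sin(t)*.062-np.cos(t)*.039]
o=get_obs();print(X,o["time_s"],o["eef_pos"],o["eef_rot"],o["opening"])
a=np.radians(94); d=(X-o["eef_pos"][:2])*1000; print("after turn to 94:",d@[np.cos(a),np.sin(a)],d@[np.sin(a),-np.cos(a)])
E
```

```text
[0.58590902 0.06630726] 32.175 [ 0.53244059 -0.31911714  0.19966184] [0.0066494  0.79865214 0.60175477 0.00132071] 0.5848261588520551
after turn to 94: 380.75575704486124 80.22403051926457
```

Call:
servo_tool(
  commands="0 0 -0.175 0 0 0 0; 0 0 -0.175 0 0 0 0; 0 0 0 54 11 0 0; 0 0 0 54 11 0 0; 0 0 0 54 12 0 0",
)

```text
time_s: 32.8
eef_pos: [0.5513, -0.1509, 0.191]
eef_rot: [-0.0, 0.682, 0.731, -0.0]
wrist_force: [1.3, -0.3, -1.5]
opening: 0.587
grasp_force: 62.8
```

Call:
servo_tool(
  commands="0 0 0 54 12 0 0; 0 0 0 54 11 0 0; 0 0 0 54 11 0 0; 0 0 0 54 12 0 0; 0 0 0 0 0 0 0",
)

```text
time_s: 33.42
eef_pos: [0.5819, 0.07, 0.191]
eef_rot: [-0.001, 0.68, 0.733, 0.0]
wrist_force: [0.3, -0.7, -1.2]
opening: 0.584
grasp_force: 62.8
```

Call:
servo_tool(
  commands="0 0 0 0 0 40 0; 0 0 0 0 0 0 0; 0 0 0 0 0 0 0",
)

```text
time_s: 33.8
eef_pos: [0.5828, 0.0653, 0.152]
eef_rot: [0.0, 0.682, 0.731, -0.0]
wrist_force: [0.2, 0.1, 0.2]
opening: 0.581
grasp_force: 62.8
```

```bash
python3 - <<'E'
from h import *
o=get_obs();print(o["time_s"],o["eef_pos"],o["eef_rot"],o["opening"],go([.5859,.0663,.010]))
c=look("wrist","w10",None,1.5)
E
```

```text
33.8 [0.5827633  0.06526093 0.151984  ] [ 1.20619386e-04  6.82136863e-01  7.31224511e-01 -6.23343801e-06] 0.5808667314436036 [  0.8   3.2 142. ]
```

View pics/w10.png

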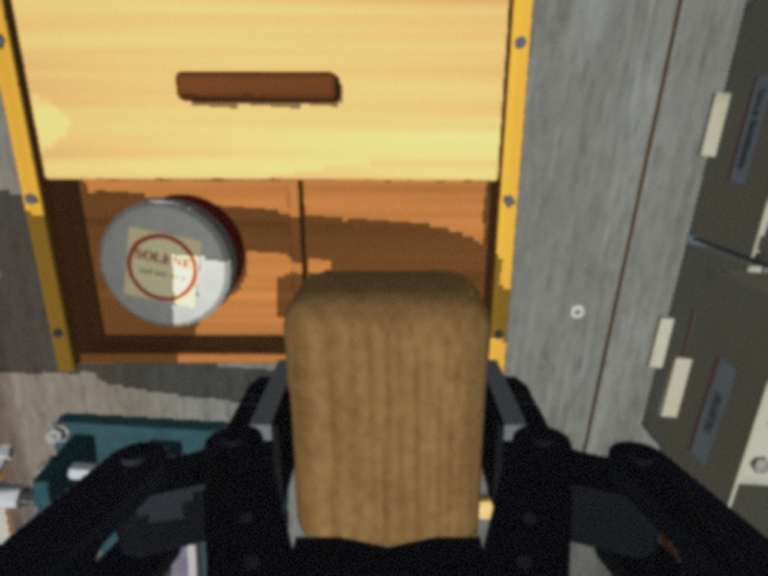

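The tin stands upright in the larger compartment, cover shut, block aligned over the smaller one. Lower it.

Call:
servo_tool(
  commands="0 0 0 1 2 40 0; 0 0 0 0 0 40 0; 0 0 0 0 0 30 0; 0 0 0 0 0 15 0; 0 0 0 0 0 8 0",
)

```text
time_s: 34.48
eef_pos: [0.5853, 0.067, 0.0187]
eef_rot: [0.0, 0.682, 0.731, 0.0]
wrist_force: [0.6, 0.4, -0.1]
opening: 0.586
grasp_force: 62.8
```

Call:
servo_tool(
  commands="0 0 0 0 0 4 0; 0 0 0 0 0 0 0; 0 0 0 0 0 0 0",
)

```text
time_s: 34.85
eef_pos: [0.5852, 0.0673, 0.0151]
eef_rot: [0.001, 0.682, 0.732, 0.0]
wrist_force: [0.1, 0.5, 0.0]
opening: 0.58
grasp_force: 62.8
```

Call:
servo_tool(
  commands="0 0 0 0 0 3 0; 0 0 0 0 0 0 0; 0 0 0 0 0 0 0",
)

```text
time_s: 35.22
eef_pos: [0.5845, 0.0673, 0.0112]
eef_rot: [-0.0, 0.682, 0.732, -0.0]
wrist_force: [-0.4, 0.1, 0.3]
opening: 0.583
grasp_force: 62.8
```

Call:
servo_tool(
  commands="0 0 0 0 0 2 0; 0 0 0 0 0 0 0; 0 0 0 0 0 0 0",
)

```text
time_s: 35.6
eef_pos: [0.5845, 0.0673, 0.0091]
eef_rot: [-0.0, 0.682, 0.732, -0.0]
wrist_force: [-0.2, 0.3, 0.0]
opening: 0.584
grasp_force: 62.8
```

Call:
servo_tool(
  commands="0 0 0 0 0 0 0.68; 0 0 0 0 0 0 0.68; 0 0 0 0 0 0 0.68; 0 0 0 0 0 -20 0.68; 0 0 0 0 0 -40 0.68",
)

```text
time_s: 36.22
eef_pos: [0.5832, 0.0674, 0.0693]
eef_rot: [-0.001, 0.682, 0.732, -0.001]
wrist_force: [0.7, 0.0, -0.3]
opening: 0.68
grasp_force: 0.0
```

Call:
servo_tool(
  commands="0 0 0 0 0 -60 0.68; 0 0 0 -30 0 -60 0.68; 0 0 0 -30 0 -30 0.68; 0 0 0 0 0 0 0.68; 0 0 0 0 0 0 0.68",
)

```text
time_s: 36.85
eef_pos: [0.588, 0.0099, 0.2149]
eef_rot: [-0.0, 0.682, 0.731, -0.0]
wrist_force: [-0.2, -0.0, 0.2]
opening: 0.68
grasp_force: 0.0
```

```bash
python3 - <<'E'
from h import *
o=get_obs();print(o["time_s"],o["eef_pos"],o["wrist_force"])
a=cv2.resize(camera("wrist"),(400,300)); b=cv2.resize(camera("side")[110:320,90:370],(400,300)); s=cv2.resize(camera("scene")[130:300,120:440],(800,300))
cv2.imwrite("pics/fin.png",np.vstack([np.hstack([a,b]),s]))
E
```

```text
36.85 [0.58797234 0.00994039 0.21489741] [-0.22077521 -0.01576319  0.18172896]
```

View pics/fin.png

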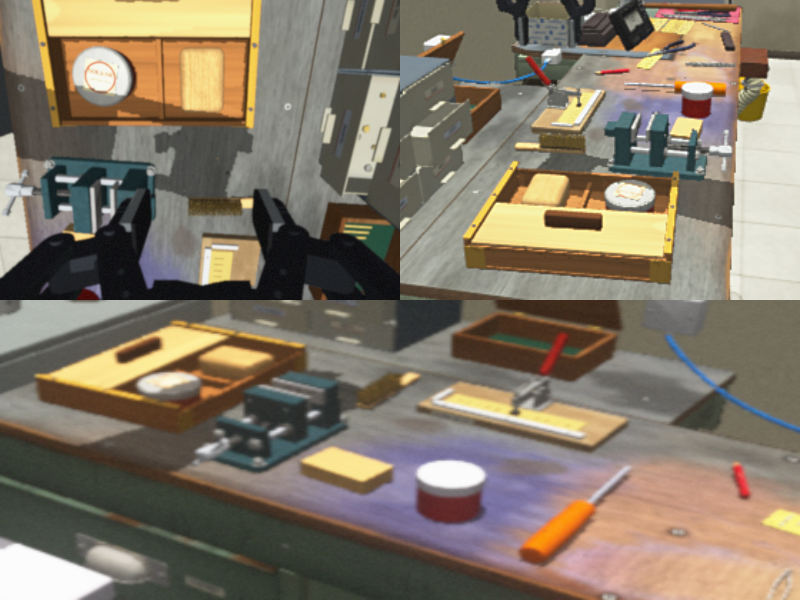

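Tin and block sit flat in their compartments, the cover is shut, the look-alikes are untouched and the gripper is clear.

```bash
python3 -c "
from bench import *
print(hand_in())"
```

```text
the job is handed in; nothing more can be done
None
```

The job is handed in after about 37 s of the 102 s. The small screwdriver is under the fully shut cover and the wax tin and sanding block are in their compartments; the three look-alikes are where they lay, and the gripper was clear of everything. The judge's verdict was not shown.

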